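# Refill the laundry dosing unit and confirm on its membrane key

## Task

Refill the laundry dosing unit: deal the three detergent bars from the black mat flat into its two trays, one at a time and each to the tray that then holds fewer, until each tray holds two; leave the bar that is already in a tray there. Then confirm by pressing the large round membrane key with the fingertips, firmly for about half a second, as it hardly moves and a light touch does not register, but without leaning hard on it, and let go. Do not press the round key before both trays are filled, do not press the square keys, and leave the other things on the worktop as they stand.

Things in the scene. Friction and masses are not known exactly. Their poses are not given: they have to be found in the camera images.
- bar_1_center (a point): cream detergent bar with a paper band, 50 (its x) x 32 (its y) x 30 mm high, about 75 g, lying flat; this point is its centre, 15 mm above its underside; z up. Starts on the mat.
- bar_2_center (a point): cream detergent bar with a paper band, 50 (its x) x 32 (its y) x 30 mm high, about 75 g, lying flat; this point is its centre, 15 mm above its underside; z up. Starts on the mat.
- bar_3_center (a point): cream detergent bar with a paper band, 50 (its x) x 32 (its y) x 30 mm high, about 75 g, lying flat; this point is its centre, 15 mm above its underside; z up. Starts on the mat.
- bar_4_center (a point): cream detergent bar with a paper band, 50 (its x) x 32 (its y) x 30 mm high, about 75 g, lying flat; this point is its centre, 15 mm above its underside; z up. Already lies in tray_a, in its half nearer the robot; it stays in that tray.
- tray_a: fixed grey open tray, outside 160 (x) x 122 (y) x 16 mm, walls 5 mm, inner floor 5 mm above its origin, which is the centre of its underside; z up, x away from the robot towards the console, y left. Two bars fit end to end along x, centres 36 mm before and behind its middle. The trays stand side by side. Holds one bar at the start; it may be the left or the right tray.
- tray_b: fixed grey open tray, outside 160 (x) x 122 (y) x 16 mm, walls 5 mm, inner floor 5 mm above its origin, which is the centre of its underside; z up, x away from the robot towards the console, y left. Two bars fit end to end along x, centres 36 mm before and behind its middle. The trays stand side by side. Empty at the start.
- round_key: round white membrane key, 36 mm across, on the level panel of the white console (100 x 270, 50 mm high) behind the trays. Origin: centre of its top, 53 mm above the table, 3 above the panel; z up. Pressed straight down it yields only 1.8 mm: spring 2 N at first, 7 N at the stop. It registers when the fingertips push over 4 N for 0.25 s; over 40 N breaks it
- square_key_a: square white key, 20 mm, rigid, on the same panel, its centre 80 mm from the round key's in -y and 20 mm nearer the robot; not to be pressed. Origin: centre of its top face, 53 mm above the table
- square_key_b: square white key, 20 mm, rigid, 44 mm farther in -y than square_key_a; not to be pressed. Origin: centre of its top face, 53 mm above the table
- mat: black rubber mat fixed on the table, 250 (x) x 220 (y) x 4 mm; three bars lie on it. It lies to the left or the right of the dosing unit. Origin: centre of its underside
- spray: spray bottle with black trigger head, 72 mm across, 190 mm high, upright beside the work. A bystander: leave it alone. Origin: centre of its underside
- can: drinks can, 66 mm across, 122 mm high, upright beyond the console. A bystander: leave it alone. Origin: centre of its underside
- tub: white tub with a lid, 84 mm across, 85 mm high, upright beside the work. A bystander: leave it alone. Origin: centre of its underside
- brush: hand brush lying beyond the work. A bystander: leave it alone. Origin: centre of its underside
Not all that is in view belongs to the job. What is shaped like the part that bears bar_3_center but blue or red is not meant.

How it is judged (in metres and radians):
On the way, in this order (a step that is already met when the one before it is completed fails the run):
1. the first bar goes to the empty tray: one bar in each tray, bar_4 still in tray_a (horizontal distance between bar_4_center and tray_a below 0.068 m and ((horizontal distance between bar_1_center and tray_b below 0.068 m and height (world z) of bar_1_center below 0.027 m) or (horizontal distance between bar_2_center and tray_b below 0.068 m and height (world z) of bar_2_center below 0.027 m) or (horizontal distance between bar_3_center and tray_b below 0.068 m and height (world z) of bar_3_center below 0.027 m)) and horizontal distance between each of bar_1_center, bar_2_center, bar_3_center and tray_a above 0.068 m), for 0.2 s.
2. each tray holds two bars lying on its floor (horizontal distance between bar_4_center and tray_a below 0.068 m and ((horizontal distance between bar_1_center and tray_a below 0.068 m and horizontal distance between each of bar_2_center, bar_3_center and tray_b below 0.068 m) or (horizontal distance between each of bar_1_center, bar_3_center and tray_b below 0.068 m and horizontal distance between bar_2_center and tray_a below 0.068 m) or (horizontal distance between each of bar_1_center, bar_2_center and tray_b below 0.068 m and horizontal distance between bar_3_center and tray_a below 0.068 m)) and height (world z) of each of bar_1_center, bar_2_center, bar_3_center, bar_4_center below 0.027 m), for 0.2 s.
3. with both trays filled, the fingertips press the round key with more than 4 N for 0.25 s (all of step 2 and contact force between the fingers and round_key above 4 N), for 0.25 s.
At the end, for the whole second after the job is handed in: tray_a holds bar_4 and one more bar, tray_b the other two: each bar's centre within 68 mm of the tray's middle seen from above and under 27 mm above the table (flat on the tray's floor it is 22 mm), at rest; the round key has been pressed and is let go (all of step 2 and contact force between the fingers and round_key below 0.3 N and linear speed of each of bar_1, bar_2, bar_3, bar_4 below 0.02 m/s); the robot touches nothing.
It fails at once if the round key is pushed with more than 2 N before both trays hold two bars (not (horizontal distance between bar_4_center and tray_a below 0.068 m and ((horizontal distance between bar_1_center and tray_a below 0.068 m and horizontal distance between each of bar_2_center, bar_3_center and tray_b below 0.068 m) or (horizontal distance between each of bar_1_center, bar_3_center and tray_b below 0.068 m and horizontal distance between bar_2_center and tray_a below 0.068 m) or (horizontal distance between each of bar_1_center, bar_2_center and tray_b below 0.068 m and horizontal distance between bar_3_center and tray_a below 0.068 m)) and height (world z) of each of bar_1_center, bar_2_center, bar_3_center, bar_4_center below 0.027 m) and contact force between anything else and round_key above 2 N).
It fails at once if the round key is pushed with more than 40 N (contact force between anything else and round_key above 40 N).
It fails at once if a square key is pushed with more than 2 N (contact force between anything else and square_key_a above 2 N or contact force between anything else and square_key_b above 2 N).
It fails at once if a bystander (spray bottle, can, tub, brush) is moved more than 30 mm (distance of any of spray, can, tub, brush from where it was at the start of the episode above 0.03 m).
It also fails if it takes over 70 s, if anything falls off the work surface, if the arm or the gripper's body presses on something with over 40 N, if the wrist force passes 120 N, or if a joint passes its speed limit or range.

## Robot

A 7-joint arm with a two-finger parallel gripper is mounted at the origin on the work surface. World frame = base frame: x ahead of the robot, y to its left, z up, the work surface at z = 0. Lengths are in m, angles in degrees, forces in N, time in s.
With the tool pointing down it reaches from about 0.425 to 0.875 m from the base axis. Payload 4.7 kg.
Tool frame: the origin (TCP) lies between the finger pads; the fingertips stand 25 mm ahead of it and the grasp point (between the pads) lies 6 mm ahead of it (env.tip_reach is the distance from the TCP to the fingertips, in m); z points along the fingers, y is the direction in which the jaws open and shut (so a half turn about z gives the same grasp; the last joint's range is limited). The gripper opens to 87 mm and grips with 3 to 60 N. Pads are 19 mm wide; open, the fingers measure 117 mm over their backs; the gripper's body (75 mm by 190 mm) begins 51 mm behind the grasp point.
Start: joints at [66.87, 18.392, -4.016, 83.108, 1.295, 78.541, -3.26], TCP at [0.264, -0.594, 0.248] pointing down, gripper open.
Joint ranges: [-163.93, 163.93], [-17.29, 119.83], [-79.2, 71.16], [3.27, 140.29], [-89.18, 269.18], [5.43, 117.66], [-154.24, 154.24]. Speed limits (degrees/s): [147.25, 147.25, 180, 180, 180, 180, 180].

## Interface

Orientations are given as [roll, pitch, yaw] about the fixed x, y, z axes, in that order (R = Rz(yaw) Ry(pitch) Rx(roll)).
In Python, from cell import env, viewer, job gives the robot as it stands.
- The arm moves only by the tool move_arm, never from a script. Its argument "steps" is a list of rows, each a list of 7 numbers: the finger opening in cm, from 0 to 8.7, then the shift along the tool's x, y, z in cm, then the turn, a rotation vector about the tool's x, y, z in rad. In form: [[fingers, tx, ty, tz, wx, wy, wz], ...]. A call has 1 to 5 rows; each row shifts and turns the commanded pose from where the row before left it, along the tool's axes as they then stand; what a row does not reach is not made up. A row lasts 1/12 s, in which the tool goes at most 41.7 mm and 7.16 degrees, less where a joint would pass 70% of its speed; a pose out of reach is approached as far as the arm can. A call is refused whole if a number of a shift passes 4.17 or a number of a turn 0.125, either way. A call with a gripper value outside its range is refused whole. The fingers move at their own pace and stop on an object; "force" is the grip in N (left out, the last holds). Time passes only in rows, so rows that do not move let the fingers close. It gives the time, the measured TCP pose, the force and the opening at its end, in the units of the state.
- env.get_obs(): the state, without advancing time (a new reading comes with each control period).
- viewer.read_camera(name): name is "side" or "top" or "wrist"; returns a dict with "img" (420x560x3 uint8, red, green, blue), "vfov" (degrees; the focal length in pixels is half the picture's height over the tangent of half this angle, whatever the lens; pixels are square), "cx", "cy" (the principal point, pixels), "extrinsics" (4x4, takes a point from world to camera coordinates); the wrist camera has in their place "mount" (4x4, takes a point from camera to tool coordinates, whose origin is the TCP and whose axes are the flange's). Camera axes: x right, y down, z forward; pixel columns grow to the right and rows downward; lengths in m; the calibration is good to about 2 mm. A picture is of the moment at which its call begins: read the wrist's pose just before it. There is no depth.
- job.sign_off(): hands the job in, once; it reports no verdict.
The state is a dict: "time_s": time; "qpos": joint angles; "joint_velocities": joint speeds; "effort": joint torques, N m; "tool_pos": TCP position; "tool_rot": TCP orientation; "force": force on the tool from outside, world axes, zero at the start; "wrist_torque": the same for the moment, N m; "grip_width": finger opening in m.
Only numpy, scipy, OpenCV 4.12 (cv2) and the standard library are available. Lean on these libraries where they do the work, as an engineer would, in place of code of your own. Each camera call takes 0.05 s, during which the arm holds its last target.

## Working session

There is one attempt and no reset: what is moved stays moved. The work goes in short steps, Python scripts to look and compute and a tool call to move; the robot and the scene stay as the last step left them, time stands still between calls to the robot, and variables do not carry over. Pictures are saved under pics/ and viewed, and the job is handed in when it is done.

Besides the shell and the picture viewer there is one more tool, called after ">>>" as name(argument=value, ...) on one line, values as JSON. move_arm: Moves the arm, as the interface text tells. Its arguments: {"type":"object","properties":{"steps":{"type":"array"},"force":{"type":"number"}},"required":["steps"]}

```bash
mkdir -p pics; ls
python3 - <<'E'
from cell import env, viewer, job
import cv2
o=env.get_obs(); print({k:o[k] for k in ['time_s','qpos','tool_pos','tool_rot','force','grip_width']}, env.tip_reach)
for n in ['side','top','wrist']:
    c=viewer.read_camera(n); cv2.imwrite(f'pics/{n}0.png',c['img'][:,:,::-1])
    print(n,c['vfov'],c['cx'],c['cy'],c.get('extrinsics',c.get('mount')))
E
```

```text
pics
{'time_s': 0.0, 'qpos': array([66.87078242, 18.43842936, -4.01856552, 83.17502025,  1.29396038,
       78.54025434, -3.2605157 ]), 'tool_pos': array([ 0.26351263, -0.59363626,  0.24646798]), 'tool_rot': array([-1.79891495e+02,  3.77268610e-03,  2.39411293e+01]), 'force': array([-0.492606  ,  0.45763157, -0.70694067]), 'grip_width': 0.08680935100911528} 0.025
side 50.41058807858751 278.2366177338664 202.4634409645087 [[-0.95009617 -0.31190232 -0.00584845  0.58513147]
 [-0.23314316  0.722392   -0.65099468  0.18209327]
 [ 0.20727162 -0.61714402 -0.75905977  1.06763203]
 [ 0.          0.          0.          1.        ]]
top 50.25973330996202 273.6950792525662 219.71492372898302 [[ 0.01516631 -0.99986871 -0.00570474  0.00530532]
 [-0.98869073 -0.01414493 -0.14930023  0.65255244]
 [ 0.14919993  0.00790456 -0.98877545  1.35564691]
 [ 0.          0.          0.          1.        ]]
wrist 63.280473436342085 279.8993906056516 211.15352685392114 [[ 9.45020548e-04 -9.59010640e-01 -2.83368486e-01  7.81665442e-02]
 [ 9.99999495e-01  8.09000095e-04  5.97033121e-04 -2.62046346e-04]
 [-3.43315983e-04 -2.83368907e-01  9.59010920e-01 -1.36760786e-01]
 [ 0.00000000e+00  0.00000000e+00  0.00000000e+00  1.00000000e+00]]
```

View pics/top0.png

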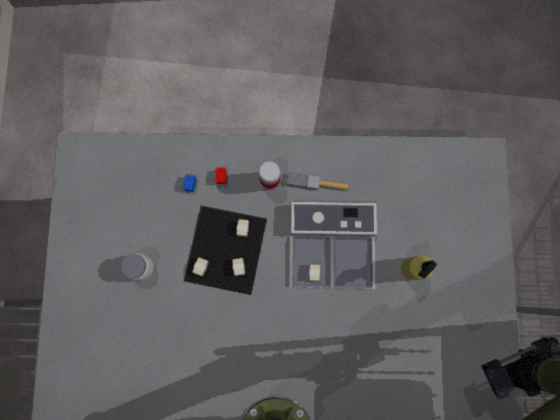

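View pics/side0.png

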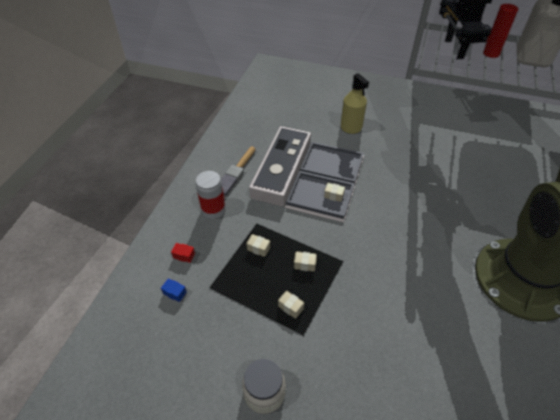

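View pics/wrist0.png

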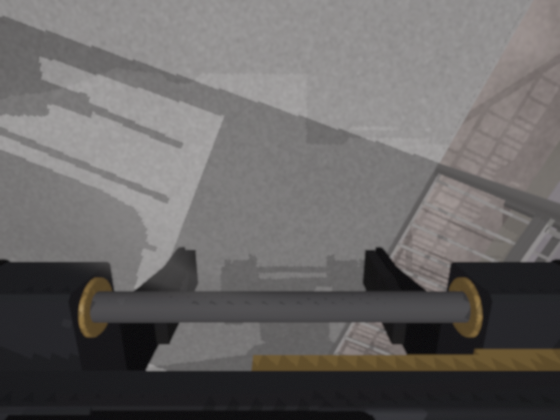

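The top view shows the mat on the left, with bars near (201,267), (239,267) and (243,228). bar_4 is at (315,272) in the left tray, so the left tray is tray_a and the empty right one is tray_b. The round key is at (318,217) and the spray bottle at (420,267). Next I measure.

```bash
cat > h.py <<'E'
import numpy as np, cv2
from cell import env, viewer, job
from scipy.spatial.transform import Rotation as R
def cam(n):
    o=env.get_obs(); c=viewer.read_camera(n); im=c['img']
    f=im.shape[0]/2/np.tan(np.radians(c['vfov']/2))
    if 'extrinsics' in c: T=np.linalg.inv(c['extrinsics'])
    else:
        W=np.eye(4); W[:3,:3]=R.from_euler('xyz',o['tool_rot'],degrees=True).as_matrix(); W[:3,3]=o['tool_pos']; T=W@c['mount']
    return im,f,c['cx'],c['cy'],T
def ray(c,u,v,z):
    im,f,cx,cy,T=c
    d=T[:3,:3]@np.array([(u-cx)/f,(v-cy)/f,1]); p=T[:3,3]
    return p+d*(z-p[2])/d[2]
def proj(c,P):
    im,f,cx,cy,T=c
    q=np.linalg.inv(T)@np.append(P,1); return cx+f*q[0]/q[2],cy+f*q[1]/q[2]
def blobs(c,mask,z,amin=40):
    for k in cv2.findContours(mask.astype(np.uint8),cv2.RETR_EXTERNAL,cv2.CHAIN_APPROX_NONE)[0]:
        a=cv2.contourArea(k)
        if a<amin: continue
        P=np.array([ray(c,u,v,z)[:2] for u,v in k[:,0]],np.float32)*1000
        r=cv2.minAreaRect(P); b=k[:,0].mean(0)
        print('px',b.round(),'area',a,'ctr',np.round(r[0],1),'size',np.round(r[1],1),'ang',round(r[2],1))
E
python3 - <<'E'
from h import *
for n in ['top','side']:
    c=cam(n); im=c[0]; hsv=cv2.cvtColor(im,cv2.COLOR_RGB2HSV)
    for p in ([(201,267),(239,267),(243,228),(315,272),(318,217)] if n=='top' else [(291,304),(305,262),(258,245),(334,192),(276,169)]):
        print(n,p,im[p[1],p[0]],hsv[p[1],p[0]])
    r,g,b=[im[:,:,i].astype(int) for i in range(3)]
    m=(r>140)&(r-b>18)
    blobs(c,m,0.034 if n=='top' else 0.034)
    print('whites'); blobs(c,(r>150)&(abs(r-b)<18),0.053,15)
c=cam('top'); im=c[0]; print('dark mat'); blobs(c,(im.max(2)<35),0.004,1500)
cv2.imwrite('pics/topz.png',cv2.resize(im[190:300,170:450],None,fx=2.8,fy=2.8,interpolation=cv2.INTER_CUBIC)[:,:,::-1])
E
```

```text
top (201, 267) [185 184 174] [ 27  15 185]
top (239, 267) [183 182 172] [ 27  15 183]
top (243, 228) [185 182 173] [ 23  17 185]
top (315, 272) [183 181 171] [ 25  17 183]
top (318, 217) [173 168 163] [ 15  15 173]
px [333. 184.] area 78.5 ctr [ 773.9 -173.4] size [91.3 12.6] ang 82.4
px [220. 174.] area 105.0 ctr [801.1 190.4] size [46.4 25.9] ang 1.8
whites
px [314. 272.] area 36.0 ctr [ 491.1 -113. ] size [12.2 27.8] ang 0.9
px [238. 266.] area 37.5 ctr [504.5 122.7] size [15.3 30.9] ang 0.9
px [199. 266.] area 37.5 ctr [503.1 241.9] size [31.3 16.4] ang 68.0
px [242. 227.] area 35.5 ctr [627.4 113.3] size [31.4 15.1] ang 82.6
px [334. 218.] area 2471.5 ctr [ 661.6 -173.2] size [263.1  96.5] ang 89.8
px [269. 171.] area 245.5 ctr [810.   32.2] size [55.6 57.3] ang 0.8
side (291, 304) [207 209 192] [ 34  21 209]
side (305, 262) [200 203 187] [ 36  20 203]
side (258, 245) [206 207 190] [ 32  21 207]
side (334, 192) [183 184 170] [ 32  19 184]
side (276, 169) [194 191 182] [ 23  16 194]
px [296. 305.] area 81.0 ctr [491.2 251.1] size [29.3 17.8] ang 70.3
px [285. 297.] area 73.0 ctr 
[... 551 characters left out ...]
 45.5 ctr [504.1 138.1] size [13.9 31.3] ang 6.2
px [258. 242.] area 38.0 ctr [624.7 128.7] size [31.5 13.5] ang 83.6
px [336. 188.] area 36.0 ctr [483.3 -99.6] size [32.  32.6] ang 13.8
px [208. 179.] area 263.5 ctr [827.  -27.5] size [58.9 59.1] ang 57.0
px [276. 168.] area 69.0 ctr [ 663.9 -122.9] size [30.6 31.4] ang 17.8
px [291. 151.] area 19.0 ctr [ 643.1 -202. ] size [17.3 16.9] ang 17.4
px [296. 141.] area 16.5 ctr [ 641.8 -246.2] size [17.7 16.7] ang 88.5
px [278. 165.] area 204.5 ctr [ 660.9 -166.1] size [264.5  97.3] ang 89.8
dark mat
px [533. 379.] area 2826.5 ctr [ 168.6 -787.5] size [211.2 251.3] ang 23.9
px [226. 249.] area 4818.5 ctr [560.7 169.1] size [214.2 242.6] ang 79.5
```

View pics/topz.png

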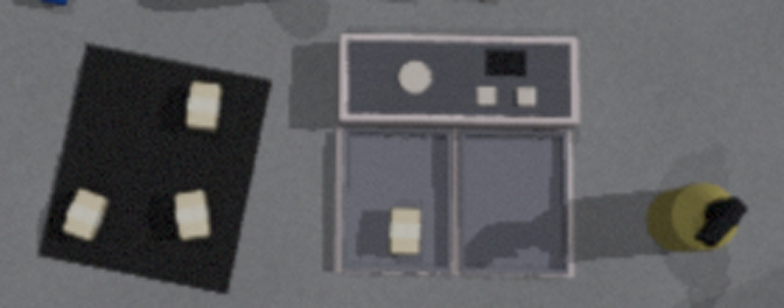

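Run:
```python
from h import *
c=cam('top'); im=c[0]
# zoom scale 2.8, offset 170,190
for n,(x,y),z in [('trayL front-left outer',(335,274),.016),('tray mid front',(455,274),.016),('front right',(575,276),.016),('back right',(575,131),.016),('back left',(337,129),.016)]:
    print(n,ray(c,x/2.8+170,y/2.8+190,z).round(4))
s=cam('side'); cv2.imwrite('pics/sidez.png',cv2.resize(s[0][120:330,200:400],None,fx=3,fy=2.85,interpolation=cv2.INTER_CUBIC)[:,:,::-1])
for n,cc,x0,x1,y0,y1 in [('top',c,186,262,215,285),('side',s,220,336,230,322)]:
    g=cc[0].max(2); m=np.zeros_like(g); m[y0:y1,x0:x1]=g[y0:y1,x0:x1]>(110 if n=='top' else 150); print(n); blobs(cc,m,.034)
m=np.zeros_like(c[0].max(2)); m[258:288,296:327]=c[0].max(2)[258:288,296:327]>130; print('bar4');blobs(c,m,.037)
# triangulate key
print(ray(c,318,217,.053), ray(s,276,168.5,.053))
for n,p in [('spray',(415,267)),('can',(270,172)),('tub',(134,266))]: print(n,ray(c,*p,.1))
```

```text
trayL front-left outer [ 0.4418 -0.0382  0.016 ]
tray mid front [ 0.4438 -0.1726  0.016 ]
front right [ 0.4436 -0.3068  0.016 ]
back right [ 0.607  -0.3099  0.016 ]
back left [ 0.6053 -0.0388  0.016 ]
top
px [238. 266.] area 146.0 ctr [506.3 124. ] size [49.8 33.6] ang 8.6
px [200. 266.] area 155.5 ctr [504.7 243.6] size [36.9 49.3] ang 69.4
px [259. 269.] area 94.5 ctr [501.8  61.7] size [99.4 18.7] ang 1.1
px [242. 227.] area 143.5 ctr [629.6 114.6] size [33.8 50.7] ang 84.3
px [189. 236.] area 238.0 ctr [593.6 275. ] size [146.   31.8] ang 2.5
side
px [291. 301.] area 229.5 ctr [505.5 246.2] size [32.  46.1] ang 66.1
px [305. 258.] area 182.0 ctr [506.5 125.2] size [47.2 32.3] ang 8.8
px [258. 242.] area 167.5 ctr [630.2 116.1] size [32.2 47.1] ang 84.1
bar4
px [314. 272.] area 135.0 ctr [ 493.2 -112.7] size [46.6 31.1] ang 0.0
[ 0.66237569 -0.12362284  0.053     ] [ 0.66189899 -0.12129714  0.053     ]
spray [ 0.50872022 -0.40721549  0.1       ]
can [0.79276583 0.02811278 0.1       ]
tub [0.49922008 0.42881401 0.1       ]
```

View pics/sidez.png

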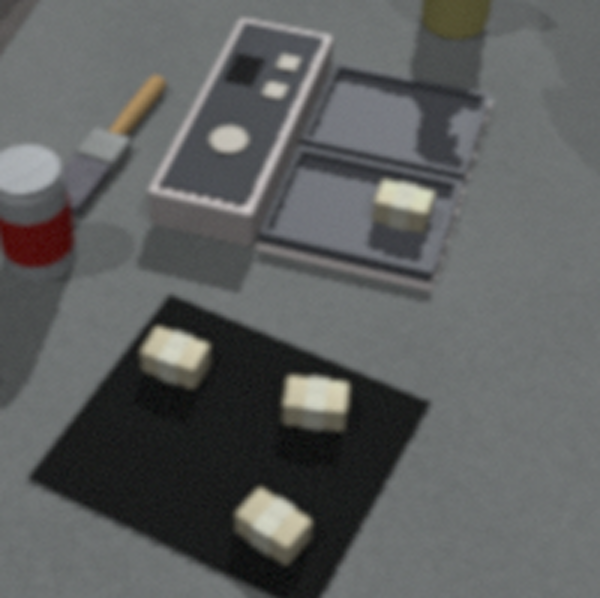

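Measured positions:

| Item | x (mm) | y (mm) | Yaw |
|---|---|---|---|
| Bar, far left of mat | 505 | 245 | -22° |
| Bar, right of mat | 506 | 125 | 9° |
| Bar, rear of mat | 630 | 115 | -6° |
| tray_a | ≈527 | -111 | – |
| tray_b | ≈527 | -236 | – |
| Round key | 662 | -122 | – |

The key spacing and tray sizes agree with the given values. I first turn to yaw 0, which makes the tool axes (+x, -y, -z) in world terms.

>>> move_arm(steps=[[8.7,0,0,0,0,0,0.105],[8.7,0,0,0,0,0,0.105],[8.7,0,0,0,0,0,0.104],[8.7,0,0,0,0,0,0.104],[8.7,1.3,-4,0,0,0,0]], force=20)

```text
time_s: 0.82
tool_pos: [0.2712, -0.5604, 0.2458]
tool_rot: [179.8, 0.2, -0.8]
force: [-1.2, 1.3, 0.0]
grip_width: 0.0868
```

>>> move_arm(steps=[[8.7,1.3,-4,0,0,0,0],[8.7,1.3,-4,0,0,0,0],[8.7,1.3,-4,0,0,0,0],[8.7,1.3,-4,0,0,0,0],[8.7,1.3,-4,0,0,0,0]])

```text
time_s: 1.23
tool_pos: [0.3413, -0.3544, 0.2477]
tool_rot: [180.0, -0.0, -0.0]
force: [1.4, -0.2, -0.3]
grip_width: 0.0869
```

>>> move_arm(steps=[[8.7,1.3,-4,0,0,0,0],[8.7,1.3,-4,0,0,0,0],[8.7,1.3,-4,0,0,0,0],[8.7,1.3,-4,0,0,0,0],[8.7,1.3,-4,0,0,0,0]])

```text
time_s: 1.65
tool_pos: [0.4057, -0.1563, 0.2479]
tool_rot: [179.9, -0.0, -0.0]
force: [1.1, -0.5, -0.0]
grip_width: 0.0869
```

>>> move_arm(steps=[[8.7,1.3,-4,0,0,0,0],[8.7,1.3,-4,0,0,0,0],[8.7,1.3,-4,0,0,0,0],[8.7,1.3,-4,0,0,0,0],[8.7,1.3,-4,0,0,0,0]])

```text
time_s: 2.07
tool_pos: [0.4701, 0.0419, 0.248]
tool_rot: [179.9, -0.1, -0.0]
force: [1.3, -0.6, -0.4]
grip_width: 0.087
```

>>> move_arm(steps=[[8.7,1.7,-3.95,0,0,0,0],[8.7,1.7,-3.95,3,0,0,0],[8.7,0,0,4,0,0,-0.076],[8.7,0,0,3,0,0,-0.076],[8.7,0,0,0,0,0,0]])

```text
time_s: 2.48
tool_pos: [0.4956, 0.1092, 0.148]
tool_rot: [-179.9, 0.6, 8.9]
force: [-2.2, -1.2, -0.6]
grip_width: 0.0869
```

```bash
cat > w.py <<'E'
import sys
from h import *
c=cam('wrist'); o=env.get_obs(); print(o['time_s'],o['tool_pos'].round(4),o['tool_rot'].round(2))
cv2.imwrite('pics/'+sys.argv[1]+'.png',c[0][:,:,::-1])
zt=float(sys.argv[2]) if len(sys.argv)>2 else .034
g=c[0].min(2); m=(g>120); m[300:]=0
blobs(c,m,zt,800)
E
python3 w.py w1
```

```text
2.5333 [0.4975 0.1092 0.1512] [-179.95    0.38    8.65]
px [261. 194.] area 2857.5 ctr [508.6 126.5] size [53.  34.3] ang 9.0
px [107. 170.] area 3695.0 ctr [508.3 241.2] size [42.1 57.2] ang 70.2
px [437. 169.] area 54480.5 ctr [546.5  40. ] size [211.4 293.8] ang 9.0
px [300.  28.] area 3031.5 ctr [624.9 117.4] size [34.1 41.4] ang 84.7
px [ 58. 156.] area 22506.0 ctr [514.7 250.2] size [135.5 208.6] ang 85.4
```

View pics/w1.png

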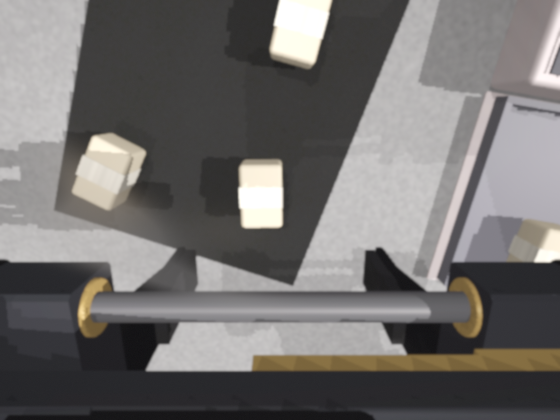

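The wrist view shows the bar at (261,194), upright in the picture, so the yaw is aligned. Some of the last shift was clipped, so I work out the rest from the measured pose.

```bash
cat > go.py <<'E'
import sys
from h import *
x,y,z,yaw=map(float,sys.argv[1:5])
o=env.get_obs(); r=R.from_euler('xyz',o['tool_rot'],degrees=True)
t=r.inv().apply(np.array([x,y,z])-o['tool_pos'])*100
w=(r.inv()*R.from_euler('xyz',[180,0,yaw],degrees=True)).as_rotvec()
print('t',o['time_s'],'pos',o['tool_pos'].round(4),o['tool_rot'].round(2),'shift cm',t.round(2),'turn',w.round(3),'grip',round(o['grip_width'],4),'F',o['force'].round(1))
E
python3 go.py .5075 .1255 .033 8.8
```

```text
t 2.5333 pos [0.4975 0.1092 0.1512] [-179.95    0.38    8.65] shift cm [ 1.31 -1.46 11.81] turn [-0.001  0.007 -0.003] grip 0.0871 F [0.1 0.2 1.2]
```

>>> move_arm(steps=[[7,1.2,-1.45,2,0,0.005,0],[7,0,0,3,0,0,0],[7,0,0,3,0,0,0],[7,0,0,2,0,0,0],[7,0,0,0,0,0,0]])

```text
time_s: 2.95
tool_pos: [0.5088, 0.1243, 0.0521]
tool_rot: [180.0, -0.0, 8.5]
force: [-0.8, -0.7, -0.1]
grip_width: 0.0712
```

```bash
python3 go.py .5075 .1255 .033 8.8
```

```text
t 2.95 pos [0.5088 0.1243 0.0521] [ 1.7998e+02 -5.0000e-02  8.4900e+00] shift cm [-0.11 -0.13  1.91] turn [ 0.    -0.001 -0.005] grip 0.0712 F [-0.8 -0.7 -0.1]
```

>>> move_arm(steps=[[7,-0.1,-0.1,1.8,0,0,0],[2,0,0,0,0,0,0],[2,0,0,0,0,0,0],[2,0,0,0,0,0,0],[2,0,0,0,0,0,0]], force=20)

```text
time_s: 3.37
tool_pos: [0.5104, 0.1266, 0.0377]
tool_rot: [180.0, -0.5, 8.6]
force: [0.6, -0.4, -0.1]
grip_width: 0.0509
```

>>> move_arm(steps=[[2,0,0,0,0,0,0],[2,0,0,0,0,0,0],[2,0,0,-2,0,0,0],[2,0,0,-4,0,0,0],[2,0,0,0,0,0,0]])

```text
time_s: 3.78
tool_pos: [0.5123, 0.1281, 0.1016]
tool_rot: [180.0, -0.8, 8.7]
force: [2.0, 2.3, -0.2]
grip_width: 0.032
```

```bash
python3 go.py .563 -.236 .10 0
```

```text
t 3.7833 pos [0.5123 0.1281 0.1016] [180.    -0.83   8.72] shift cm [-0.51 36.76  0.16] turn [-0.001 -0.014  0.152] grip 0.032 F [ 2.   2.3 -0.2]
```

The bar is gripped (32 mm opening). Next, rotate to yaw 0 and carry it to the far half of tray_b.

>>> move_arm(steps=[[2,0,0,0,0,0,0.076],[2,0,0,0,0,0,0.076],[2,0.5,3.5,0,0,0,0],[2,0.5,3.5,0,0,0,0],[2,0.5,3.5,0,0,0,0]])

```text
time_s: 4.2
tool_pos: [0.5237, 0.021, 0.0961]
tool_rot: [-180.0, -0.3, 0.1]
force: [0.2, 0.5, -1.3]
grip_width: 0.0316
```

>>> move_arm(steps=[[2,0.5,3.5,0,0,0,0],[2,0.5,3.5,0,0,0,0],[2,0.5,3.5,0,0,0,0],[2,0.5,3.5,0,0,0,0],[2,0.5,3.5,0,0,0,0]])

```text
time_s: 4.62
tool_pos: [0.5485, -0.1553, 0.096]
tool_rot: [-180.0, -0.3, -0.0]
force: [0.6, 0.2, -0.7]
grip_width: 0.0318
```

>>> move_arm(steps=[[2,0.5,3.5,0,0,0,0],[2,0.5,3.5,0,0,0,0],[2,0,0,0,0,0,0],[2,0,0,0,0,0,0]])

```text
time_s: 4.95
tool_pos: [0.5579, -0.2267, 0.0954]
tool_rot: [-180.0, -0.3, -0.3]
force: [-0.1, 0.3, -0.7]
grip_width: 0.0319
```

```bash
python3 go.py .562 -.236 .039 0;python3 w.py w2 .016
```

```text
t 4.95 pos [ 0.5579 -0.2267  0.0954] [-179.97   -0.26   -0.33] shift cm [0.39 0.93 5.64] turn [-0.    -0.005 -0.006] grip 0.0319 F [-0.1  0.3 -0.7]
5.0 [ 0.5583 -0.2239  0.0955] [-1.799e+02 -2.600e-01 -1.200e-01]
px [289. 225.] area 13483.0 ctr [ 558.3 -232. ] size [89.  94.8] ang 1.3
px [105. 180.] area 6716.0 ctr [ 591.7 -107.4] size [ 33.7 117.1] ang 2.1
px [229.  97.] area 1744.0 ctr [ 643.8 -196.2] size [25.7 24.6] ang 89.7
px [316.  97.] area 1732.0 ctr [ 643.8 -249. ] size [25.2 25. ] ang 0.0
px [63. 54.] area 4879.5 ctr [ 668.2 -100.6] size [45.5 43.4] ang 89.7
px [326. 152.] area 46680.5 ctr [ 580.3 -232.5] size [191.4 344.6] ang 12.6
```

View pics/w2.png

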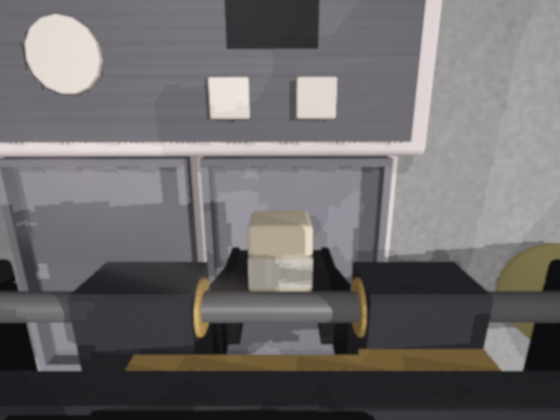

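The held bar is at (280,250) between the pads. Tray_b's rims are near columns 200 and 390, with the back wall at row 160.

```bash
python3 - <<'E'
from h import *
c=cam('wrist')
for p in [(197,160),(392,158),(206,200),(381,200),(5,160)]: print(p, ray(c,*p,.016).round(4))
E
python3 go.py .562 -.236 .039 0
```

```text
(197, 160) [ 0.6066 -0.171   0.016 ]
(392, 158) [ 0.6078 -0.2945  0.016 ]
(206, 200) [ 0.5804 -0.1751  0.016 ]
(381, 200) [ 0.5804 -0.2898  0.016 ]
(5, 160) [ 0.6067 -0.049   0.016 ]
t 5.05 pos [ 0.5585 -0.2223  0.0956] [-1.7989e+02 -2.7000e-01  3.0000e-02] shift cm [0.32 1.38 5.66] turn [-0.002 -0.005  0.   ] grip 0.032 F [ 0.6  0.9 -1.2]
```

>>> move_arm(steps=[[2,0.3,1,1.5,0,0,0],[2,0,0,2,0,0,0],[2,0,0,1.2,0,0,0],[2,0,0,0,0,0,0],[2,0,0,0,0,0,0]])

```text
time_s: 5.47
tool_pos: [0.5619, -0.2313, 0.0486]
tool_rot: [-179.9, -0.3, 0.1]
force: [0.6, 0.9, -1.3]
grip_width: 0.0319
```

```bash
python3 go.py .562 -.2325 .039 0
```

```text
t 5.4667 pos [ 0.5619 -0.2313  0.0486] [-1.799e+02 -2.500e-01  1.500e-01] shift cm [0.01 0.13 0.96] turn [-0.002 -0.004  0.003] grip 0.0319 F [ 0.6  0.9 -1.3]
```

>>> move_arm(steps=[[2,0,0,0.5,0,0,0],[2,0,0,0.2,0,0,0],[2,0,0,0,0,0,0],[2,0,0,0,0,0,0]])

```text
time_s: 5.8
tool_pos: [0.5633, -0.2315, 0.0457]
tool_rot: [-180.0, -0.4, 0.1]
force: [-6.2, 4.4, 20.3]
grip_width: 0.0314
```

>>> move_arm(steps=[[2,0,0,0.15,0,0,0],[2,0,0,0.15,0,0,0],[2,0,0,0,0,0,0]])

```text
time_s: 6.05
tool_pos: [0.5642, -0.2314, 0.044]
tool_rot: [180.0, -0.5, 0.1]
force: [-7.2, 4.0, 26.2]
grip_width: 0.032
```

The 20 N contact shows the bar is on the tray floor, so I release it, opening only part way to stay clear of the tray walls.

>>> move_arm(steps=[[5.5,0,0,-0.2,0,0,0],[5.5,0,0,0,0,0,0],[5.5,0,0,0,0,0,0],[5.5,0,0,-3,0,0,0],[5.5,0,0,-4,0,0,0]])

```text
time_s: 6.47
tool_pos: [0.5579, -0.232, 0.1067]
tool_rot: [-179.7, 0.2, 0.0]
force: [0.4, -1.6, -0.1]
grip_width: 0.0529
```

>>> move_arm(steps=[[5.5,0,0,-2,0,0,0],[5.5,0,-3,0,0,0,0],[5.5,0,-4,0,0,0,0],[5.5,0,-4,0,0,0,0],[5.5,0,-4,0,0,0,0]])

```text
time_s: 6.88
tool_pos: [0.5607, -0.082, 0.1303]
tool_rot: [-179.9, -0.2, -0.1]
force: [-0.3, 1.0, -0.1]
grip_width: 0.0548
```

```bash
cat > t.py <<'E'
import sys
from h import *
c=cam('top'); s=cam('side')
cv2.imwrite('pics/'+sys.argv[1]+'.png',np.hstack([cv2.resize(c[0][190:300,170:450],(420,165+5),interpolation=cv2.INTER_CUBIC),cv2.resize(s[0][120:330,220:380],(380,498),interpolation=cv2.INTER_CUBIC)[:170]])[:,:,::-1] if 0 else cv2.resize(s[0][110:330,190:390],(600,600),interpolation=cv2.INTER_CUBIC)[:,:,::-1])
E
python3 t.py s1; python3 go.py .63 .1155 .12 -6
```

```text
t 6.9833 pos [ 0.561  -0.0737  0.1307] [-179.71   -0.27    0.69] shift cm [  7.12 -18.83   1.2 ] turn [-0.005 -0.004  0.117] grip 0.0549 F [-0.1  0.6 -0. ]
```

View pics/s1.png

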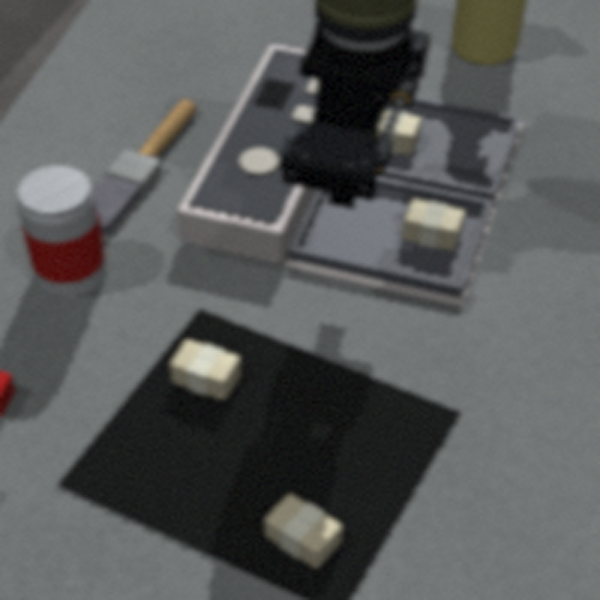

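The first bar lies flat in tray_b at (400,130) in the crop, with bar_4 undisturbed at (433,222). On to the rear bar.

>>> move_arm(steps=[[7,1.4,-3.7,0,0,0,0],[7,1.4,-3.7,0,0,0,0],[7,1.4,-3.7,0,0,0,0],[7,1.4,-3.7,0,0,0,0],[7,1.4,-3.7,0,0,0,0]])

```text
time_s: 7.4
tool_pos: [0.6314, 0.1029, 0.1304]
tool_rot: [-180.0, -0.2, -0.0]
force: [0.5, 0.8, 0.3]
grip_width: 0.0697
```

>>> move_arm(steps=[[7,0,0,0,0,0,0.105],[7,0,0,0,0,0,0],[7,0,0,0,0,0,0]])

```text
time_s: 7.65
tool_pos: [0.6309, 0.1011, 0.1302]
tool_rot: [-180.0, -0.2, -5.9]
force: [-0.4, 0.2, -1.1]
grip_width: 0.0697
```

```bash
python3 w.py w3; python3 go.py .63 .116 .033 -6
```

```text
7.7 [0.6311 0.0999 0.1304] [179.98  -0.2   -5.96]
px [260. 221.] area 3103.5 ctr [634.2 116.5] size [33.9 53.7] ang 84.3
px [273. 132.] area 110664.0 ctr [674.8  97.2] size [415.  196.5] ang 84.2
t 7.7 pos [0.6311 0.0999 0.1304] [179.98  -0.2   -5.96] shift cm [-0.31 -1.6   9.74] turn [ 0.    -0.004  0.001] grip 0.0698 F [-0.4 -0.6 -0.2]
```

View pics/w3.png

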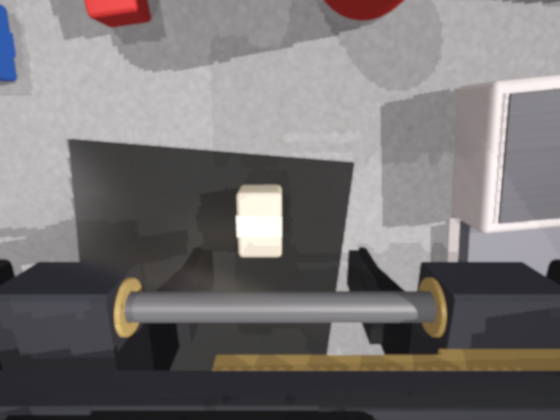

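The bar at (260,221) is square to the jaws; it only needs a sideways shift.

>>> move_arm(steps=[[7,-0.2,-1.6,1.5,0,0,0],[7,0,0,3,0,0,0],[7,0,0,3,0,0,0],[7,0,0,1,0,0,0],[7,0,0,0,0,0,0]])

```text
time_s: 8.12
tool_pos: [0.6291, 0.1147, 0.0429]
tool_rot: [179.9, 0.1, -6.1]
force: [-0.1, -0.7, -0.1]
grip_width: 0.0698
```

```bash
python3 go.py .6305 .116 .033 -6
```

```text
t 8.1167 pos [0.6291 0.1147 0.0429] [ 1.7991e+02  8.0000e-02 -6.1100e+00] shift cm [ 0.13 -0.14  0.99] turn [ 0.001  0.001 -0.002] grip 0.0698 F [-0.1 -0.7 -0.1]
```

>>> move_arm(steps=[[6,0.1,-0.1,0.9,0,0,0],[2,0,0,0,0,0,0],[2,0,0,0,0,0,0],[2,0,0,0,0,0,0],[2,0,0,0,0,0,0]])

```text
time_s: 8.53
tool_pos: [0.6335, 0.1187, 0.0385]
tool_rot: [-179.9, -0.4, -6.0]
force: [0.8, -1.0, -0.4]
grip_width: 0.0442
```

>>> move_arm(steps=[[2,0,0,0,0,0,0],[2,0,0,0,0,0,0]])

```text
time_s: 8.7
tool_pos: [0.633, 0.1185, 0.0379]
tool_rot: [-179.9, -0.3, -6.0]
force: [-0.1, -0.0, 3.7]
grip_width: 0.0318
```

>>> move_arm(steps=[[2,0,0,-3,0,0,0],[2,0,0,-3.5,0,0,0],[2,0,0,0,0,0,-0.105],[2,0,0,0,0,0,0]])

```text
time_s: 9.03
tool_pos: [0.6339, 0.1192, 0.105]
tool_rot: [-179.9, -0.6, 0.1]
force: [-1.1, 0.1, -1.6]
grip_width: 0.0316
```

```bash
python3 go.py .491 -.2325 .10 0
```

```text
t 9.0333 pos [0.6339 0.1192 0.105 ] [-1.7992e+02 -5.5000e-01  1.5000e-01] shift cm [-14.39  35.13   0.31] turn [-0.001 -0.01   0.003] grip 0.0316 F [-1.1  0.1 -1.6]
```

>>> move_arm(steps=[[2,-1.4,3.5,0,0,0.005,0],[2,-1.4,3.5,0,0,0.005,0],[2,-1.4,3.5,0,0,0,0],[2,-1.4,3.5,0,0,0,0],[2,-1.4,3.5,0,0,0,0]])

```text
time_s: 9.45
tool_pos: [0.5602, -0.058, 0.0999]
tool_rot: [-179.9, -0.7, -0.2]
force: [-0.1, -1.1, -0.6]
grip_width: 0.0319
```

>>> move_arm(steps=[[2,-1.4,3.5,0,0,0,0],[2,-1.4,3.5,0,0,0,0],[2,-1.4,3.5,0,0,0,0],[2,-1.4,3.5,0,0,0,0],[2,-1.4,3.5,0,0,0,0]])

```text
time_s: 9.87
tool_pos: [0.4902, -0.2327, 0.099]
tool_rot: [-179.9, -0.7, -0.2]
force: [0.9, 0.6, -0.7]
grip_width: 0.0318
```

>>> move_arm(steps=[[2,0,0,0,0,0,0],[2,0,0,0,0,0,0]])

```text
time_s: 10.03
tool_pos: [0.4899, -0.2342, 0.0988]
tool_rot: [-179.9, -0.7, -0.5]
force: [0.7, 1.1, -0.3]
grip_width: 0.0319
```

```bash
python3 go.py .493 -.2325 .043 0;python3 w.py w4 .037
```

```text
t 10.0333 pos [ 0.4899 -0.2342  0.0988] [-179.93   -0.71   -0.5 ] shift cm [ 0.24 -0.16  5.59] turn [-0.001 -0.012 -0.009] grip 0.0319 F [ 0.7  1.1 -0.3]
10.0833 [ 0.4912 -0.2318  0.0991] [-179.88   -0.76   -0.25]
px [282. 264.] area 3244.5 ctr [ 473.8 -236. ] size [47.5 35.9] ang 88.0
px [ 76. 158.] area 24371.0 ctr [ 532.8 -116.5] size [127.8  84.6] ang 0.0
px [267. 134.] area 18465.0 ctr [ 543.3 -231.9] size [106.9  86.4] ang 0.3
px [122.  88.] area 2505.5 ctr [ 558.7 -128.2] size [88.1 89.9] ang 89.9
px [307.  89.] area 55540.5 ctr [ 540.1 -246.4] size [318.8 166.7] ang 89.5
```

View pics/w4.png

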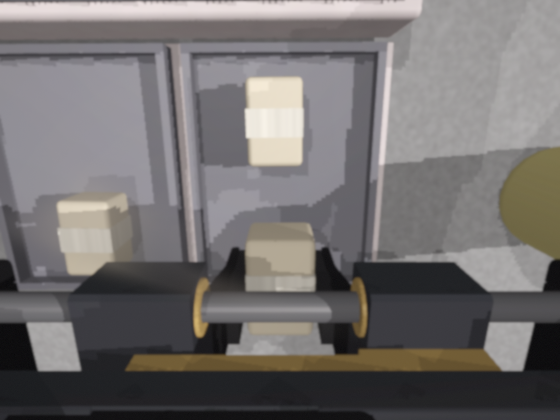

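The first bar lies flat and centred in tray_b's far half, rows 78–163 at column 275. The held bar is over the near half.

```bash
python3 - <<'E'
from h import *
c=cam('wrist')
for p in [(275,78),(275,163),(275,121)]: print(p, ray(c,*p,.036).round(4))
E
python3 go.py .493 -.2325 .047 0
```

```text
(275, 78) [ 0.5873 -0.2291  0.036 ]
(275, 163) [ 0.5404 -0.2287  0.036 ]
(275, 121) [ 0.5643 -0.2289  0.036 ]
t 10.1333 pos [ 0.492  -0.2303  0.0993] [-1.7987e+02 -7.9000e-01 -7.0000e-02] shift cm [0.03 0.23 5.23] turn [-0.002 -0.014 -0.001] grip 0.0317 F [ 0.3  0.1 -0.6]
```

>>> move_arm(steps=[[2,0,0.2,2,0,-0.01,0],[2,0,0,2.2,0,0,0],[2,0,0,0.8,0,0,0],[2,0,0,0,0,0,0],[2,0,0,0,0,0,0]])

```text
time_s: 10.55
tool_pos: [0.493, -0.2319, 0.05]
tool_rot: [-179.9, -0.2, 0.1]
force: [0.2, 0.2, 0.1]
grip_width: 0.0318
```

>>> move_arm(steps=[[2,0,0,0.2,0,0,0],[2,0,0,0.2,0,0,0],[2,0,0,0,0,0,0]])

```text
time_s: 10.8
tool_pos: [0.4932, -0.2335, 0.0467]
tool_rot: [-180.0, -0.3, -0.0]
force: [-0.7, -1.1, -0.9]
grip_width: 0.0321
```

>>> move_arm(steps=[[2,0,0,0.2,0,0,0],[2,0,0,0.2,0,0,0],[2,0,0,0,0,0,0]])

```text
time_s: 11.05
tool_pos: [0.4926, -0.2335, 0.0419]
tool_rot: [-180.0, -0.3, -0.0]
force: [0.8, 0.6, -0.3]
grip_width: 0.0318
```

>>> move_arm(steps=[[2,0,0,0.1,0,0,0],[2,0,0,0,0,0,0]])

```text
time_s: 11.22
tool_pos: [0.4927, -0.2334, 0.041]
tool_rot: [-180.0, -0.3, -0.0]
force: [0.8, 0.3, -0.8]
grip_width: 0.0319
```

>>> move_arm(steps=[[2,0,0,0.1,0,0,0],[2,0,0,0.1,0,0,0],[2,0,0,0,0,0,0]])

```text
time_s: 11.47
tool_pos: [0.4928, -0.2335, 0.0408]
tool_rot: [-180.0, -0.2, -0.0]
force: [-5.5, 2.0, 12.4]
grip_width: 0.0318
```

Contact at z = 0.0408 fits the floor height. Release and go to the last bar.

>>> move_arm(steps=[[5.5,0,0,-0.1,0,0,0],[5.5,0,0,0,0,0,0],[5.5,0,0,0,0,0,0],[5.5,0,0,-3,0,0,0],[5.5,0,0,-4,0,0,0]])

```text
time_s: 11.88
tool_pos: [0.4895, -0.2321, 0.1072]
tool_rot: [-179.7, 0.1, -0.0]
force: [0.7, -0.7, -0.6]
grip_width: 0.0526
```

>>> move_arm(steps=[[5.5,0,0,-2,0,0,0],[5.5,0,-4,0,0,0,0],[5.5,0,-4,0,0,0,0],[5.5,0,-4,0,0,0,0],[5.5,0,-4,0,0,0,0]])

```text
time_s: 12.3
tool_pos: [0.4921, -0.072, 0.1303]
tool_rot: [-180.0, -0.3, -0.1]
force: [0.7, -0.4, -0.5]
grip_width: 0.0549
```

>>> move_arm(steps=[[7,0,-4,0,0,0,0],[7,0,-4,0,0,0,0],[7,0,-4,0,0,0,0],[7,0,-4,0,0,0,0],[7,0,-4,0,0,0,0]])

```text
time_s: 12.72
tool_pos: [0.4921, 0.1282, 0.1304]
tool_rot: [-180.0, -0.3, -0.0]
force: [1.4, -0.4, 0.4]
grip_width: 0.0693
```

```bash
python3 go.py .49 .23 .13 -22; python3 t.py s2
```

```text
t 12.7167 pos [0.4921 0.1282 0.1304] [-1.7999e+02 -3.2000e-01 -3.0000e-02] shift cm [ -0.22 -10.18   0.05] turn [-0.001 -0.005  0.383] grip 0.0693 F [ 1.4 -0.4  0.4]
```

View pics/s2.png

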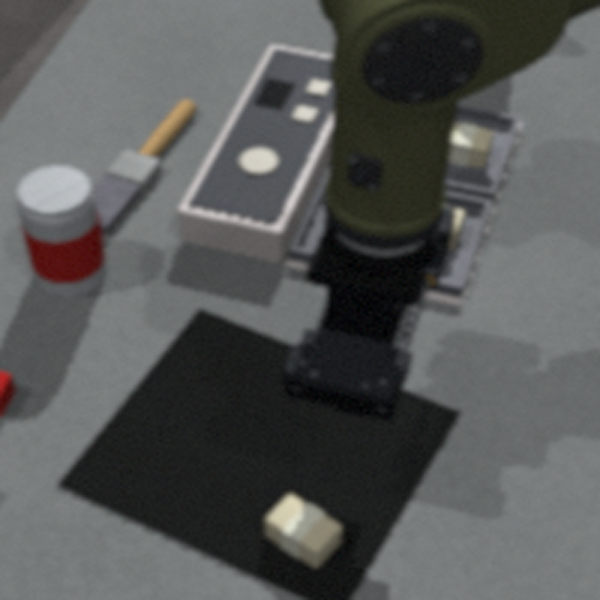

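One bar is left on the mat at (302,528). The near bar in tray_b is partly visible at (470,145).

>>> move_arm(steps=[[7,0,-3.5,0,0,0,0],[7,0,-3.5,0,0,0,0],[7,0,-3.5,0,0,0,0],[7,0,0,0,0,0,0.1],[7,0,0,0,0,0,0.1]])

```text
time_s: 13.23
tool_pos: [0.4916, 0.2343, 0.1302]
tool_rot: [-179.8, -0.2, -11.5]
force: [0.2, -0.7, -0.2]
grip_width: 0.0699
```

>>> move_arm(steps=[[7,0,0,0,0,0,0.1],[7,0,0,0,0,0,0.085],[7,0,0,0,0,0,0],[7,0,0,0,0,0,0]])

```text
time_s: 13.57
tool_pos: [0.4925, 0.2311, 0.1302]
tool_rot: [-179.9, -0.2, -22.0]
force: [0.4, 0.2, 1.0]
grip_width: 0.0698
```

```bash
python3 w.py w5; python3 go.py .5055 .245 .034 -22
```

```text
13.6167 [0.4925 0.2312 0.1303] [-179.87   -0.24  -21.95]
px [276. 289.] area 5008.5 ctr [457.8 256. ] size [216.7  39.1] ang 68.2
px [255. 211.] area 3273.0 ctr [508.1 245.6] size [35.  54.2] ang 68.2
px [492. 160.] area 25748.5 ctr [489.   97.7] size [140.3 192.8] ang 76.2
px [ 90. 145.] area 47340.5 ctr [581.8 325.4] size [154.6 197.5] ang 60.3
t 13.6167 pos [0.4925 0.2312 0.1303] [-179.87   -0.24  -21.95] shift cm [ 0.65 -1.75  9.64] turn [-0.002 -0.004  0.001] grip 0.07 F [-0.3 -0.2 -0.3]
```

View pics/w5.png

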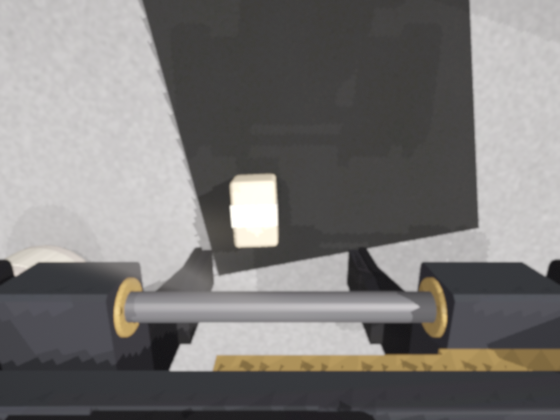

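The bar at (255,211) is aligned (-21.8° measured), so I descend on it.

>>> move_arm(steps=[[7,0.7,-1.7,1.5,0,0,0],[7,0,0,3,0,0,0],[7,0,0,3,0,0,0],[7,0,0,1,0,0,0],[7,0,0,0,0,0,0]])

```text
time_s: 14.03
tool_pos: [0.5036, 0.2434, 0.0428]
tool_rot: [179.9, -0.0, -22.0]
force: [-0.3, -0.5, 0.0]
grip_width: 0.07
```

```bash
python3 go.py .506 .2453 .034 -22
```

```text
t 14.0333 pos [0.5036 0.2434 0.0428] [179.9   -0.   -21.99] shift cm [ 0.16 -0.27  0.88] turn [ 0.002 -0.     0.   ] grip 0.07 F [-0.3 -0.5  0. ]
```

>>> move_arm(steps=[[6,0.1,-0.2,0.9,0,0,0],[2,0,0,0,0,0,0],[2,0,0,0,0,0,0],[2,0,0,0,0,0,0],[2,0,0,0,0,0,0]])

```text
time_s: 14.45
tool_pos: [0.5082, 0.2464, 0.0378]
tool_rot: [-179.8, -0.3, -22.1]
force: [-0.9, -0.6, -0.3]
grip_width: 0.0444
```

>>> move_arm(steps=[[2,0,0,0,0,0,0],[2,0,0,0,0,0,0]])

```text
time_s: 14.62
tool_pos: [0.5078, 0.2461, 0.0372]
tool_rot: [-179.8, -0.3, -22.1]
force: [0.1, -0.4, 3.2]
grip_width: 0.0318
```

>>> move_arm(steps=[[2,0,0,-3,0,0,0],[2,0,0,-3.5,0,0,0],[2,0,0,0,0,0,-0.1],[2,0,0,0,0,0,-0.1],[2,0,0,0,0,0,-0.1]])

```text
time_s: 15.03
tool_pos: [0.5075, 0.2462, 0.1025]
tool_rot: [-179.9, -0.4, -4.6]
force: [-0.6, 0.3, -0.5]
grip_width: 0.0318
```

>>> move_arm(steps=[[2,0,0,0,0,0,-0.085],[2,0,0,0,0,0,0]])

```text
time_s: 15.2
tool_pos: [0.507, 0.246, 0.1016]
tool_rot: [-180.0, -0.3, 0.1]
force: [0.2, -0.5, -0.7]
grip_width: 0.0324
```

```bash
python3 go.py .563 -.110 .10 0
```

```text
t 15.2 pos [0.507  0.246  0.1016] [-1.7996e+02 -2.8000e-01  1.1000e-01] shift cm [ 5.53 35.61  0.17] turn [-0.001 -0.005  0.002] grip 0.0324 F [ 0.2 -0.5 -0.7]
```

>>> move_arm(steps=[[2,0.55,3.55,0,0,0,0],[2,0.55,3.55,0,0,0,0],[2,0.55,3.55,0,0,0,0],[2,0.55,3.55,0,0,0,0],[2,0.55,3.55,0,0,0,0]])

```text
time_s: 15.62
tool_pos: [0.5345, 0.0669, 0.1017]
tool_rot: [-180.0, -0.3, -0.1]
force: [0.4, -0.1, -0.3]
grip_width: 0.0321
```

>>> move_arm(steps=[[2,0.55,3.55,0,0,0,0],[2,0.55,3.55,0,0,0,0],[2,0.55,3.55,0,0,0,0],[2,0.55,3.55,0,0,0,0],[2,0.55,3.55,0,0,0,0]])

```text
time_s: 16.03
tool_pos: [0.562, -0.1107, 0.1017]
tool_rot: [-180.0, -0.3, -0.2]
force: [0.9, 0.4, -1.2]
grip_width: 0.032
```

>>> move_arm(steps=[[2,0,0,0,0,0,0],[2,0,0,0,0,0,0]])

```text
time_s: 16.2
tool_pos: [0.5618, -0.1121, 0.1013]
tool_rot: [-180.0, -0.3, -0.5]
force: [-0.4, 1.0, -0.3]
grip_width: 0.0318
```

```bash
python3 w.py w6 .037; python3 go.py .564 -.110 .041 0
```

```text
16.25 [ 0.5618 -0.1093  0.1014] [-179.92   -0.26   -0.23]
px [281. 283.] area 955.5 ctr [ 531.6 -111.8] size [44.8 11.6] ang 89.6
px [450. 104.] area 1598.0 ctr [ 643.1 -208.4] size [22.7 22. ] ang 89.6
px [535. 103.] area 1615.0 ctr [ 642.9 -256.1] size [22.9 22.6] ang 89.9
px [297.  62.] area 4343.0 ctr [ 665.1 -122. ] size [39.5 38.8] ang 89.6
px [291. 172.] area 58670.5 ctr [ 613.3 -124.8] size [167.5 330.2] ang 0.2
t 16.25 pos [ 0.5618 -0.1093  0.1014] [-179.92   -0.26   -0.23] shift cm [0.19 0.08 6.04] turn [-0.001 -0.004 -0.004] grip 0.032 F [-0.4  0.3 -0.4]
```

View pics/w6.png

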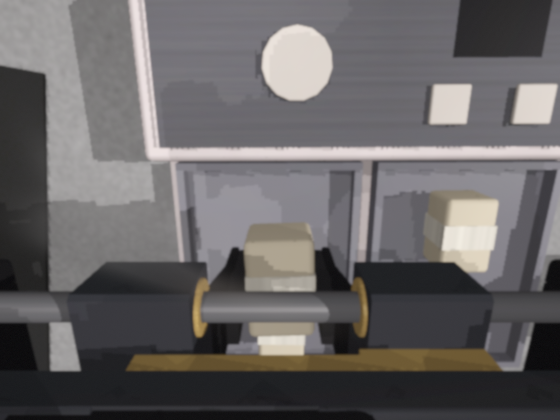

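The held bar is centred in tray_a's far half, with bar_4 behind it and the round key at (297,63). I measure the key and lower the bar.

Run:
```python
from h import *
c=cam('wrist'); 
for p in [(297,62.5),(450,104)]: print(ray(c,*p,.053).round(4))
```

```text
[ 0.6632 -0.118   0.053 ]
[ 0.6431 -0.1976  0.053 ]
```

>>> move_arm(steps=[[2,0.1,0,2,0,0,0],[2,0,0,2.5,0,0,0],[2,0,0,1.2,0,0,0],[2,0,0,0,0,0,0],[2,0,0,0,0,0,0]])

```text
time_s: 16.72
tool_pos: [0.5629, -0.1073, 0.0443]
tool_rot: [-179.9, -0.2, 0.1]
force: [-0.5, 0.1, -1.0]
grip_width: 0.0317
```

>>> move_arm(steps=[[2,0,0,0.15,0,0,0],[2,0,0,0.15,0,0,0],[2,0,0,0,0,0,0]])

```text
time_s: 16.97
tool_pos: [0.564, -0.1089, 0.0425]
tool_rot: [-180.0, -0.4, -0.0]
force: [0.3, 0.5, -1.5]
grip_width: 0.0319
```

>>> move_arm(steps=[[2,0,0,0.1,0,0,0],[2,0,0,0.1,0,0,0],[2,0,0,0,0,0,0]])

```text
time_s: 17.22
tool_pos: [0.5638, -0.109, 0.0402]
tool_rot: [-180.0, -0.3, -0.0]
force: [-1.0, -0.0, 2.4]
grip_width: 0.0321
```

>>> move_arm(steps=[[2,0,0,0.1,0,0,0],[2,0,0,0,0,0,0]])

```text
time_s: 17.38
tool_pos: [0.5638, -0.109, 0.0401]
tool_rot: [180.0, -0.3, -0.0]
force: [-3.1, 0.9, 10.5]
grip_width: 0.0326
```

It has landed. Release, lift clear and close the fingers.

>>> move_arm(steps=[[5.5,0,0,-0.1,0,0,0],[5.5,0,0,0,0,0,0],[5.5,0,0,0,0,0,0],[5.5,0,0,-3,0,0,0],[5.5,0,0,-4,0,0,0]])

```text
time_s: 17.8
tool_pos: [0.5597, -0.1084, 0.1063]
tool_rot: [-179.8, 0.2, -0.0]
force: [1.9, -0.5, 0.4]
grip_width: 0.0533
```

>>> move_arm(steps=[[0,-2,0,-2.5,0,0,0],[0,-3,0,0,0,0,0],[0,-3,0,0,0,0,0],[0,0,0,0,0,0,0],[0,0,0,0,0,0,0]])

```text
time_s: 18.22
tool_pos: [0.4816, -0.1094, 0.134]
tool_rot: [180.0, -0.3, -0.1]
force: [0.7, 0.7, -0.0]
grip_width: 0.0298
```

```bash
python3 w.py w7 .037; python3 t.py s3; python3 go.py .6625 -.121 .10 0
```

```text
18.2667 [ 0.4829 -0.1092  0.1343] [ 1.8e+02 -3.3e-01 -4.0e-02]
px [280. 271.] area 2082.5 ctr [ 444.1 -109. ] size [42.2 32.3] ang 90.0
px [265. 145.] area 23540.5 ctr [531.2 -99.3] size [130.8  85.7] ang 0.0
px [421. 184.] area 28029.5 ctr [ 513.3 -236.4] size [170.8 167.3] ang 85.4
px [522.  73.] area 2683.5 ctr [ 582.8 -264.9] size [111.1  59. ] ang 45.7
px [358.   9.] area 6538.5 ctr [ 619.7 -156.8] size [247.7   9.2] ang 90.0
px [157. 119.] area 30813.5 ctr [529.7 -33.5] size [148.  176.2] ang 79.7
t 18.3667 pos [ 0.4839 -0.1088  0.1343] [-1.7994e+02 -3.4000e-01  1.0000e-02] shift cm [17.84  1.23  3.54] turn [-0.001 -0.006  0.   ] grip 0.0177 F [ 0.  -0.6 -0.4]
```

View pics/w7.png

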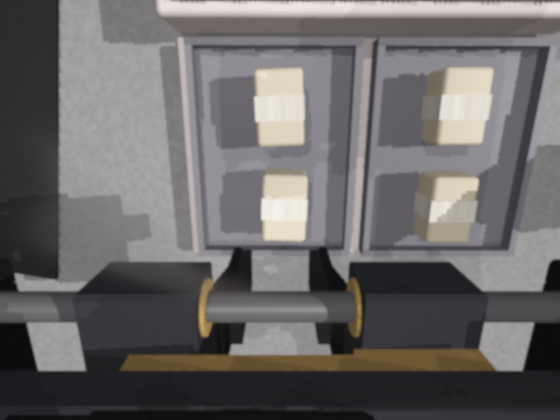

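View pics/s3.png

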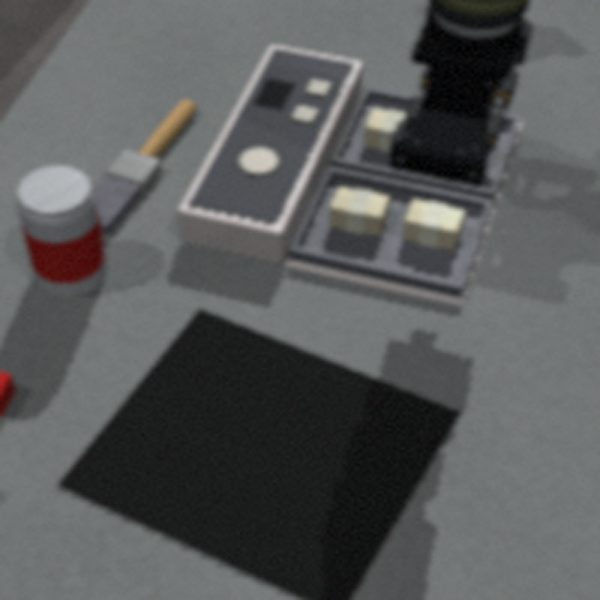

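All four bars lie flat, two per tray: (280,107) and (285,207) in tray_a, (460,105) and (446,207) in tray_b. Next I go over the round key with the fingers shut.

>>> move_arm(steps=[[0,3.6,0.3,0,0,0,0],[0,3.6,0.3,0,0,0,0],[0,3.6,0.3,0,0,0,0],[0,3.6,0.3,0,0,0,0],[0,3.5,0,0,0,0,0]])

```text
time_s: 18.78
tool_pos: [0.6645, -0.1219, 0.1339]
tool_rot: [-179.9, -0.3, -0.1]
force: [0.3, 0.3, 0.4]
grip_width: 0.0005
```

>>> move_arm(steps=[[0,0,0,2,0,0,0],[0,0,0,2,0,0,0],[0,0,0,0,0,0,0],[0,0,0,0,0,0,0]])

```text
time_s: 19.12
tool_pos: [0.6616, -0.1204, 0.093]
tool_rot: [-179.9, -0.1, 0.0]
force: [-0.5, 0.5, 0.4]
grip_width: 0.0003
```

```bash
python3 t.py s4; python3 go.py .6625 -.1205 .079 0
```

```text
t 19.2167 pos [ 0.6629 -0.1208  0.0959] [-1.7995e+02 -3.5000e-01 -1.0000e-02] shift cm [-0.05 -0.03  1.69] turn [-0.001 -0.006 -0.   ] grip -0.0 F [ 0.   0.2 -0.4]
```

View pics/s4.png

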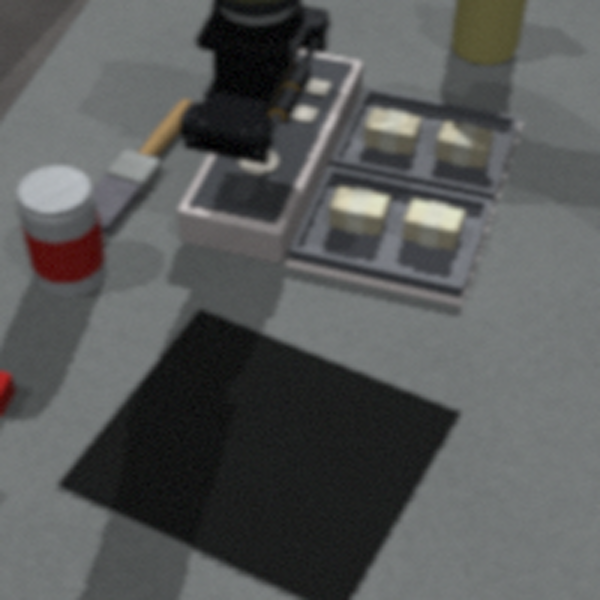

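All four bars are visible lying flat, and the fingertips hang over the key at (258,160). I creep down.

>>> move_arm(steps=[[0,0,0,1,0,0,0],[0,0,0,0.4,0,0,0],[0,0,0,0,0,0,0],[0,0,0,0,0,0,0]])

```text
time_s: 19.55
tool_pos: [0.6619, -0.121, 0.081]
tool_rot: [-180.0, -0.3, -0.0]
force: [-0.3, 1.0, 0.8]
grip_width: 0.0005
```

>>> move_arm(steps=[[0,0,0,0.2,0,0,0],[0,0,0,0,0,0,0]])

```text
time_s: 19.72
tool_pos: [0.6622, -0.1209, 0.0791]
tool_rot: [-180.0, -0.3, -0.0]
force: [0.1, 0.0, 0.4]
grip_width: 0.0004
```

>>> move_arm(steps=[[0,0,0,0.15,0,0,0],[0,0,0,0.1,0,0,0],[0,0,0,0,0,0,0]])

```text
time_s: 19.97
tool_pos: [0.6624, -0.1209, 0.0773]
tool_rot: [-180.0, -0.3, -0.0]
force: [-1.8, -0.1, 5.5]
grip_width: 0.0006
```

>>> move_arm(steps=[[0,0,0,0.1,0,0,0],[0,0,0,0,0,0,0]])

```text
time_s: 20.13
tool_pos: [0.6624, -0.1209, 0.0768]
tool_rot: [-180.0, -0.3, -0.0]
force: [-2.7, -0.2, 6.6]
grip_width: 0.0004
```

>>> move_arm(steps=[[0,0,0,0.12,0,0,0],[0,0,0,0,0,0,0],[0,0,0,0,0,0,0],[0,0,0,0,0,0,0],[0,0,0,0,0,0,0]])

```text
time_s: 20.55
tool_pos: [0.6625, -0.121, 0.0766]
tool_rot: [180.0, -0.3, -0.0]
force: [-3.9, 0.7, 11.2]
grip_width: 0.0003
```

The force is 11 N, above 4 N and well below 40 N. Hold briefly, then let go.

>>> move_arm(steps=[[0,0,0,0,0,0,0],[0,0,0,0,0,0,0],[0,0,0,-1,0,0,0],[0,0,0,-3,0,0,0],[0,0,0,-4,0,0,0]])

```text
time_s: 20.97
tool_pos: [0.6592, -0.1208, 0.1515]
tool_rot: [-179.9, 0.1, -0.0]
force: [0.5, 0.5, -0.6]
grip_width: -0.0
```

>>> move_arm(steps=[[0,0,0,-3,0,0,0],[0,0,0,0,0,0,0],[0,0,0,0,0,0,0],[0,0,0,0,0,0,0]])

```text
time_s: 21.3
tool_pos: [0.6612, -0.121, 0.1838]
tool_rot: [-180.0, -0.2, -0.0]
force: [0.5, 0.4, -0.1]
grip_width: 0.0003
```

```bash
python3 t.py s5; python3 go.py .6625 -.1205 .15 0
python3 - <<'E'
from h import *
s=cam('side'); g=s[0].min(2); m=np.zeros_like(g); m[140:200,300:372]=g[140:200,300:372]>135
blobs(s,m,.036,60)
E
```

```text
t 21.4 pos [ 0.6606 -0.121   0.1824] [-1.7993e+02 -1.0000e-01 -1.0000e-02] shift cm [ 0.19 -0.04  3.24] turn [-0.001 -0.002 -0.   ] grip 0.0005 F [-0.2 -0.3 -0.1]
px [334. 189.] area 135.5 ctr [ 492.7 -114.2] size [33.4 49.7] ang 83.0
px [310. 183.] area 108.0 ctr [ 561.3 -110.9] size [46.8 29.5] ang 5.0
px [320. 154.] area 93.5 ctr [ 563.1 -232.5] size [48.6 29.7] ang 1.5
```

View pics/s5.png

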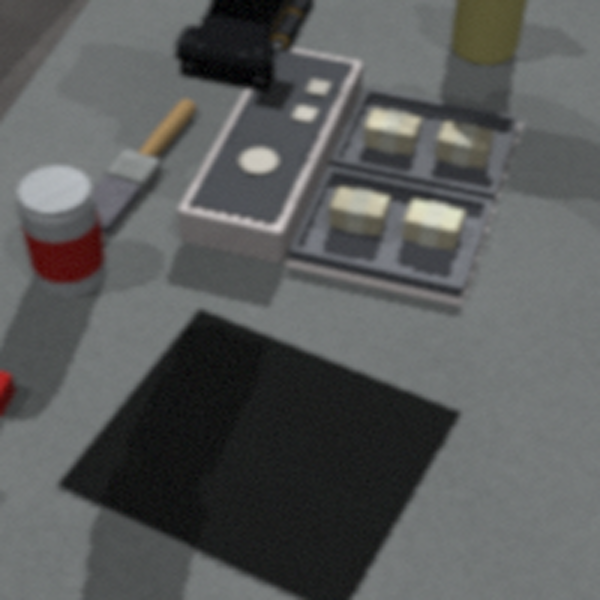

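The side crop shows two flat bars per tray: (360,210) and (433,222) in tray_a, (392,130) and (463,143) in tray_b. The key at (258,160) is free, and the can and brush stand where they were. I hand in the job.

```bash
python3 -c "
from cell import job; print(job.sign_off())"
```

```text
the job is handed in; nothing more can be done
None
```

The job is handed in at about 21 s of the 70 s allowed. I put the first bar in the empty tray_b, the second also in tray_b and the third in tray_a beside bar_4. I then pressed the round key with the closed fingertips. The measured force was about 5–11 N over about 0.7 s, and I let go.

- **Bars:** The last side picture shows two bars lying flat in each tray. Three measured about 36 mm or less from their tray's middle. The fourth, the near bar in tray_b, was in shadow and fell out of the mask. I checked it only by eye in the pictures and by where I released it, about 34 mm from the middle.
- **Robot and bystanders:** The arm is clear of everything, with no force reading above noise. The can and brush stand as before. I did not measure the spray bottle and tub again, but the arm stayed clear of both.
- **First bar:** It pressed on the tray floor with about 26 N before release, more than intended, because it touched about 4 mm higher than I had reckoned. It still lay flat afterwards.

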